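# Finish packing the spares tray

## Robot

A 6-joint arm with a two-finger parallel gripper is mounted at the origin on a cart in front of the work surface, level with it; the furniture and walls round the work are solid. World frame = base frame: x ahead of the robot, y to its left, z up, the work surface at z = 0. Lengths are in m, angles in rad, forces in N, time in s.
With the tool pointing down it reaches from about 0.225 to 0.875 m from the base axis. Payload 3.4 kg.
Tool frame: the origin (TCP) lies on the centre line of the jaws, within the pads' length; the fingertips stand 17 mm ahead of it and the grasp point (between the pads) lies 2 mm behind it (nose_length is the distance from the TCP to the fingertips, in m); z points along the fingers, y is the line along which they close (so a half turn about z gives the same grasp; the last joint's range is limited). The gripper opens to 85 mm and grips with 20 to 120 N. Pads are 22 mm wide; open, the fingers measure 114 mm over their backs; the gripper's body (76 mm by 85 mm) begins 54 mm behind the grasp point. The pads swing forward as they close: fully open they stand 13 mm farther back than shut.
Start: joints at [-1.47, 0.276, 1.505, -0, 1.361, -0.121], TCP at [0.126, -0.561, 0.248] pointing down, gripper open.
Joint ranges: [-2.89, 2.89], [-0.75, 2.08], [0.22, 2.7], [-1.18, 4.32], [0.11, 2.71], [-2.7, 2.7]. Speed limits (rad/s): [2.57, 2.57, 3.14, 3.14, 3.14, 3.14].

## Interface

Orientations are given as a unit quaternion [w, x, y, z].
In Python, from rig import get_state, get_image, sign_off, find_in, place_of, nose_length gives the robot as it stands.
- The arm moves only by the tool apply_moves, never from a script. Its argument "deltas" is one flat list of numbers, 5 for each row, row after row: the finger opening in mm, from 0 to 85.4, then the shift along the tool's x, y, z in mm, then the turn about the tool's z in degrees. A call has 1 to 12 rows; each row is the pose to reach, as a shift and turn from the pose commanded when the call began, along the tool's axes at that moment; what a row does not reach only later rows make up. A row lasts 1/12 s, in which the tool goes at most 41.7 mm and 7.16 degrees, less where a joint would pass 70% of its speed; a pose out of reach is approached as far as the arm can. A call with a gripper value outside its range is refused whole. The fingers move at their own pace and stop on an object; "squeeze" is the grip in N (left out, the last holds). Time passes only in rows, so rows that repeat a pose let the fingers close. It gives the time, the measured TCP pose, the force, the opening and the grip force at its end, in the units of the state.
- get_state(): the state, without advancing time (a new reading comes with each control period).
- get_image(name): name is "scene" or "top" or "wrist"; returns a dict with "frame" (480x640x3 uint8, red, green, blue), "K" (3x3 intrinsics, pixels), "position" and "orientation" of the camera in the world. Camera axes: x right, y down, z forward; pixel columns grow to the right and rows downward; lengths in m; the calibration is good to about 2 mm. A picture is of the moment at which its call begins. There is no depth.
- sign_off(): hands the job in; it is judged then, once.
Trained networks look in a picture, given as the dict that the camera call returned (one of the last four; its "shot" number tells which), for a name from the list of things; names that differ only in an ending like _2 or _b are one class to them, and where a whole thing is asked for, a point or a joint stands for the part that bears it (a point fixed in the world has none). Each returns a list of dicts, best first, with "score" (0 to 1); they miss things now and then, are a little off and sometimes report something else, mostly with a low value. They report only what shows in the picture. A call takes as long as a camera call. They do not tell look-alikes from the thing itself.
- find_in(query, picture): "point" ([column, row] in pixels, amid what is visible of it).
- place_of(query, picture): "point" ([column, row] in pixels: a listed point, or the origin of a listed thing).
The state is a dict: "clock": time; "qpos": joint angles; "qd": joint speeds; "effort": joint torques, N m; "position": TCP position; "ee_rot": TCP orientation; "contact_force": force on the tool from outside, world axes, zero at the start; "moment": the same for the moment, N m; "width": finger opening in m; "gripper_force": force on a finger pad.
Only numpy, scipy, OpenCV 4.12 (cv2) and the standard library are available. Lean on these libraries where they do the work, as an engineer would, in place of code of your own. Each camera call takes 0.05 s, during which the arm holds its last target. There are 200 camera calls.

## Task

Finish packing the wooden spares tray that already holds the grease tin: fit the small grey casting and the taller of the two white jars into the free length of the tray beside the tin. In the end all three stand upright and flat on the tray's floor, side by side between its walls.

Things in the scene. Friction and masses are not known exactly. Their poses are not given: they have to be found in the camera images.
- tray: Low open tray of light plywood, fixed to the bench, outside 88 mm (its x) by 222 mm (its y) by 28 mm high, walls 6 mm, floor 4 mm thick: inside 76 x 210 mm, rim 24 mm above the floor. Origin at the centre of its underside; y along its length, z up. The tin stands at the +y end; the rest of the length is free, from the -y end wall (inner face at y = -105 mm) to the tin. There is little room for fingers between the walls: hold things by their upper part.
- tin_mid (a point): Round flat grease tin with its lid on, 69 mm across, 33 mm high, loose, already standing in the tray near its +y end. Point at its centre, half-way up; z up.
- casting_mid (a point): Small dark grey iron casting with one bevelled upper edge and a pale strip up two opposite sides, loose, about 0.4 kg, 45 mm long (its y), 32 mm thick over its two flat sides (its x; the strips, at y = +8 to +14 mm, make it 38 mm there), 50 mm high, standing on the bench. Point at its centre, 25 mm above its underside; z up. Grasp it across its x, best over the strips.
- jar_mid (a point): The taller of two round white plastic jars with grey caps, 52 mm in diameter, 80 mm high, about 0.2 kg, loose, standing on the bench. Point on its axis, half-way up (40 mm above its underside); z up. The other jar has the same diameter but is only 52 mm high; it may be nearer or farther, to the left or right.
Not all that is in view belongs to the job. Leave any black or blue look-alike of the part that bears jar_mid alone.

How it is judged:
By the outcome, as a careful person would: the job done as asked, in the order asked, and still so for the second after the job is handed in, with the robot touching nothing.
It also fails if it takes over 51 s, if anything falls off the work surface, if the arm or the gripper's body presses on something with over 40 N, if the wrist force passes 120 N, or if a joint passes its speed limit or range.

## Working session

There is one attempt and no reset: what is moved stays moved. The work goes in short steps, Python scripts to look and compute and a tool call to move; the robot and the scene stay as the last step left them, time stands still between calls to the robot, and variables do not carry over. Pictures are saved under pics/ and viewed, at most 12 in all, crops included, and the job is handed in when it is done.

Besides the shell and the picture viewer there is one more tool, called after ">>>" as name(argument=value, ...) on one line, values as JSON. apply_moves: Moves the arm, as the interface text tells. Its arguments: {"type":"object","properties":{"deltas":{"type":"array"},"squeeze":{"type":"number"}},"required":["deltas"]}

```bash
mkdir -p pics
cat > h.py <<'E'
import numpy as np, cv2
from scipy.spatial.transform import Rotation as R
from rig import *
def rot(q): return R.from_quat([q[1],q[2],q[3],q[0]]).as_matrix()
def toz(pic,px,z):
    d=rot(pic["orientation"])@np.linalg.solve(pic["K"],[px[0],px[1],1]); p=np.array(pic["position"])
    return p+d*(z-p[2])/d[2]
def proj(pic,P):
    c=rot(pic["orientation"]).T@(np.array(P)-pic["position"]); c=pic["K"]@c; return c[:2]/c[2]
def save(pic,n): cv2.imwrite("pics/"+n,pic["frame"][:,:,::-1])
Z={"tray":0,"tin_mid":.0205,"casting_mid":.025,"jar_mid":.04}
def report(pic,names=Z):
    for n in names:
        for r in place_of(n,pic)[:4]: print(n,round(r["score"],2),np.round(r["point"]),np.round(toz(pic,r["point"],Z[n]),3))
E
python3 - <<'E'
from h import *
for c in("top","scene"):
    p=get_image(c); save(p,c+".png"); print(c,np.round(p["position"],3)); report(p)
s=get_state(); print(s["position"],s["ee_rot"],s["clock"])
E
```

```text
top [0.393 0.019 0.915]
tray 0.81 [218. 220.] [0.515 0.202 0.   ]
tray 0.36 [416. 267.] [ 0.435 -0.148  0.   ]
tin_mid 0.73 [211. 256.] [0.448 0.208 0.02 ]
casting_mid 0.83 [440. 199.] [ 0.551 -0.186  0.025]
jar_mid 0.95 [416. 265.] [ 0.436 -0.141  0.04 ]
jar_mid 0.87 [294. 204.] [0.538 0.064 0.04 ]
jar_mid 0.65 [292. 283.] [0.404 0.066 0.04 ]
scene [ 0.493 -0.654  0.642]
tray 0.82 [321. 190.] [0.517 0.204 0.   ]
tin_mid 0.56 [283. 177.] [0.449 0.215 0.02 ]
casting_mid 0.56 [360. 360.] [ 0.559 -0.187  0.025]
jar_mid 0.96 [247. 224.] [0.398 0.065 0.04 ]
jar_mid 0.9 [338. 227.] [0.539 0.057 0.04 ]
jar_mid 0.72 [266. 326.] [ 0.438 -0.143  0.04 ]
[ 0.1265011  -0.56092178  0.2482795 ] [-1.46561125e-06  9.93856572e-01  1.10675718e-01  1.26008730e-05] 0.5
```

View pics/top.png

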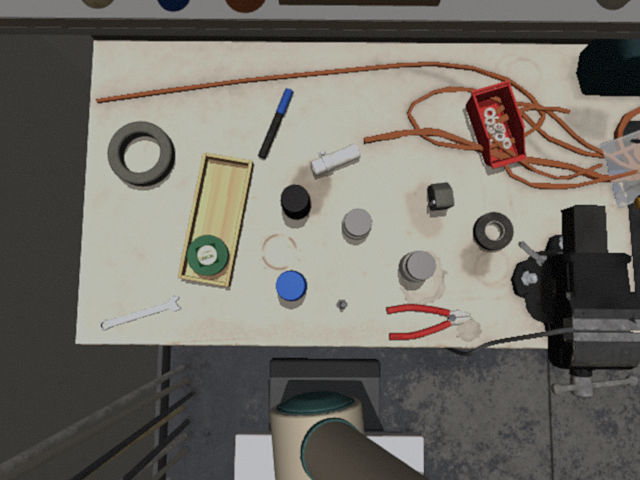

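View pics/scene.png

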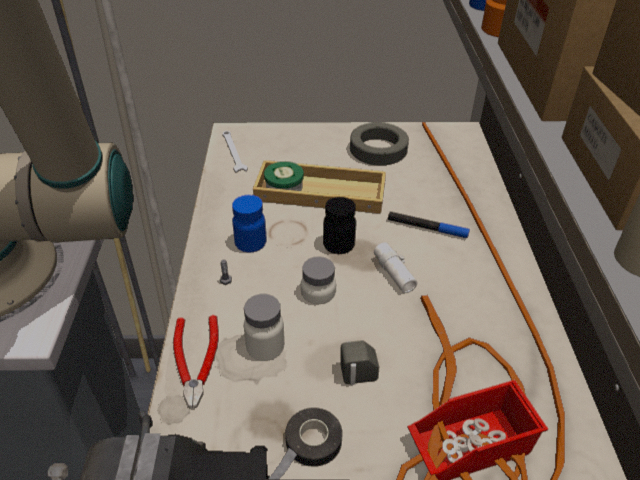

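Candidates for jar_mid: tall white (top 416,265; scene 264,326), short white (top 357,223; scene 319,280), black (295,202), blue (291,285). The tall white one fits the description. I'll check it in one crop, along with the casting, and fit the tray outline.

Run:
```python
from h import *
a=cv2.imread("pics/scene.png")[240:400,220:400]; b=cv2.imread("pics/top.png")[170:290,380:470]
a=cv2.resize(a,None,fx=2.5,fy=2.5,interpolation=3); b=cv2.resize(b,(300,400),interpolation=3)
cv2.imwrite("pics/crop.png",np.hstack([a,b]))
p=get_image("top"); hsv=cv2.cvtColor(p["frame"],cv2.COLOR_RGB2HSV)
m=cv2.inRange(hsv,(15,70,60),(35,255,255)); m[:140]=0;m[300:]=0;m[:,:170]=0;m[:,265:]=0
pts=np.argwhere(m)[:,::-1].astype(np.float32)
bx=cv2.boxPoints(cv2.minAreaRect(pts))
W=np.array([toz(p,q,.028) for q in bx]);print(np.round(bx),np.round(W,3),W.mean(0),[np.linalg.norm(W[i]-W[i-1]) for i in range(4)])
for i in range(4):
    d=W[i]-W[i-1];print(np.degrees(np.arctan2(d[1],d[0])))
```

```text
[[178. 278.]
 [203. 151.]
 [253. 161.]
 [228. 288.]] [[0.411 0.261 0.028]
 [0.631 0.226 0.028]
 [0.614 0.138 0.028]
 [0.395 0.176 0.028]] [0.51308373 0.20030425 0.028     ] [np.float64(0.08720895440760613), np.float64(0.22265879457150342), np.float64(0.08962575252972842), np.float64(0.22203580135133136)]
79.36121068638406
-9.131555797368003
-101.00486242704662
170.24935786419687
```

View pics/crop.png

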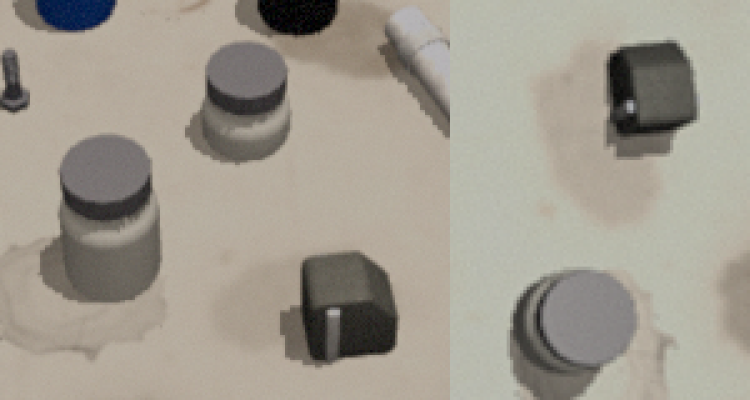

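The crop confirms the tall white jar at lower left. The short jar is above it. The casting has its strips towards world -x, so its +y is about world -x, the same as the tray's. I'm moving above the casting.

>>> apply_moves(deltas=[85,30,-16,-35,0,85,60,-33,-60,0,85,496,-272,-60,0,85,496,-272,-60,0,85,496,-272,-60,0,85,496,-272,-60,0,85,496,-272,-60,0,85,496,-272,-60,0,85,496,-272,-60,0,85,496,-272,-60,0,85,496,-272,-60,0,85,496,-272,-60,0])

```text
clock: 1.55
position: [0.4866, -0.2423, 0.3078]
ee_rot: [0.0, 0.994, 0.111, 0.0]
contact_force: [0.3, -0.5, -0.4]
width: 0.0849
gripper_force: 0.0
```

```bash
cat >> h.py <<'E'
def tool(P,s=None):
    s=s or get_state(); return np.round(1000*rot(s["ee_rot"]).T@(np.array(P)-s["position"]),1)
E
python3 - <<'E'
from h import *
s=get_state();print(s["clock"],s["position"],s["ee_rot"],tool([.552,-.186,.2]))
p=get_image("wrist");save(p,"w1.png");print(p["position"]);report(p)
E
```

```text
1.55 [ 0.48660427 -0.24228889  0.3077848 ] [3.24002285e-04 9.93849698e-01 1.10736729e-01 2.21587221e-04] [ 76.1 -40.6 107.8]
[ 0.56698199 -0.22466814  0.43398919]
tray 0.46 [232. 225.] [ 0.422 -0.136  0.   ]
casting_mid 0.75 [290. 124.] [ 0.559 -0.187  0.025]
jar_mid 0.92 [48. 87.] [0.54  0.061 0.04 ]
jar_mid 0.82 [ 47. 217.] [0.398 0.066 0.04 ]
jar_mid 0.65 [230. 228.] [ 0.431 -0.142  0.04 ]
```

View pics/w1.png

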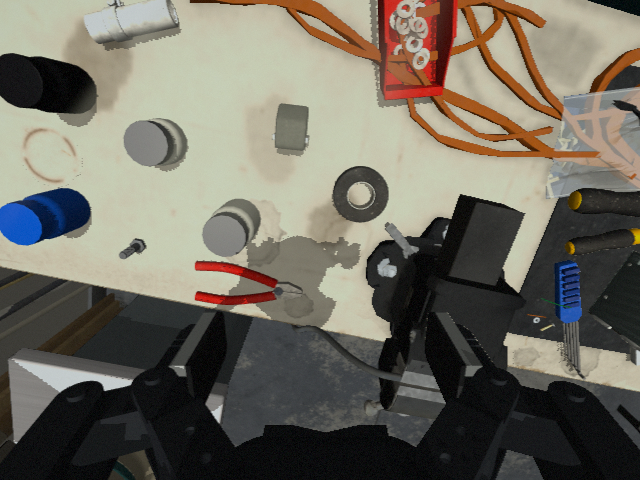

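The casting is at (290,128), nearly aligned with the tool. The tall white jar is at (230,228), the short one at (150,143). I'm going lower for a close look.

>>> apply_moves(deltas=[85,12,-38,137,0,85,12,-38,137,0,85,12,-38,137,0,85,12,-38,137,0,85,12,-38,137,0])

```text
clock: 2.22
position: [0.4844, -0.203, 0.1661]
ee_rot: [-0.003, 0.994, 0.11, -0.004]
contact_force: [-0.9, 0.6, 0.2]
width: 0.0849
gripper_force: 0.0
```

Run:
```python
from h import *
s=get_state();print(s["clock"],s["position"])
p=get_image("wrist");report(p,["casting_mid"])
r=place_of("casting_mid",p)[0]["point"];u,v=np.array(r,int);f=p["frame"][max(v-75,0):v+75,u-75:u+75]
cv2.imwrite("pics/w2.png",cv2.resize(f[:,:,::-1],None,fx=4,fy=4,interpolation=3));print(u-75,max(v-75,0))
x=rot(s["ee_rot"])[:,0];a=toz(p,[u,v],.05);b=proj(p,a+x*.05)-proj(p,a);print("tool x in image",b)
np.savez("w2.npz",**{k:p[k] for k in("K","position","orientation")})
```

```text
2.2167 [ 0.48442142 -0.20298664  0.16612078]
casting_mid 0.93 [328. 133.] [ 0.558 -0.188  0.025]
252 58
tool x in image [ 5.60678697e-02 -8.58623520e+01]
```

View pics/w2.png

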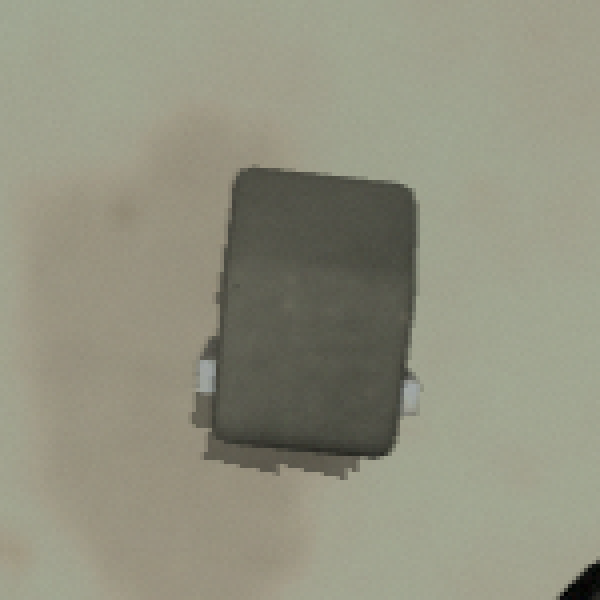

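Run:
```python
from h import *
p=dict(np.load("w2.npz"));s=get_state();o=np.array([252,58])
for c,z in([(309,386),.04],[(309,386),.03],[(302,447),.05],[(325,178),.03],[(213,438),.05],[(392,457),.05]):
    P=toz(p,np.array(c)/4+o,z);print(c,z,np.round(P,4),tool(P,s))
x=rot(s["ee_rot"])[:,0];print(np.degrees(np.arctan2(x[1],x[0])))
```

```text
(309, 386) 0.04 [ 0.5449 -0.1921  0.04  ] [ 57.2  -2.  132.1]
(309, 386) 0.03 [ 0.5441 -0.1923  0.03  ] [ 56.3  -2.  142.1]
(302, 447) 0.05 [ 0.5357 -0.1929  0.05  ] [ 48.   -3.2 122.1]
(325, 178) 0.03 [ 0.5788 -0.1872  0.03  ] [ 91.2   0.7 142.2]
(213, 438) 0.05 [ 0.5339 -0.1779  0.05  ] [ 49.5 -18.3 122.1]
(392, 457) 0.05 [ 0.5374 -0.2082  0.05  ] [ 46.3  12.1 122.1]
12.612751542796753
```

>>> apply_moves(deltas=[85,30,-1,30,5.3,85,59,-2,50,5.3,85,59,-2,65,5.3,85,59,-2,65,5.3,85,59,-2,65,5.3])

```text
clock: 2.78
position: [0.5462, -0.1905, 0.1066]
ee_rot: [0.001, 0.998, 0.064, 0.0]
contact_force: [-0.1, -0.8, 0.4]
width: 0.0852
gripper_force: 0.0
```

Run:
```python
from h import *
s=get_state();x=rot(s["ee_rot"])[:,0];print(np.degrees(np.arctan2(x[1],x[0])),s["position"],tool([.5466,-.1917,.037],s))
p=get_image("wrist");f=p["frame"]
cv2.imwrite("pics/w3.png",f[:,:,::-1]);print(get_state()["position"])
```

```text
7.376140944594782 [ 0.54623187 -0.19048943  0.10656006] [ 0.2  1.2 69.6]
[ 0.54639266 -0.19063342  0.10729304]
```

View pics/w3.png

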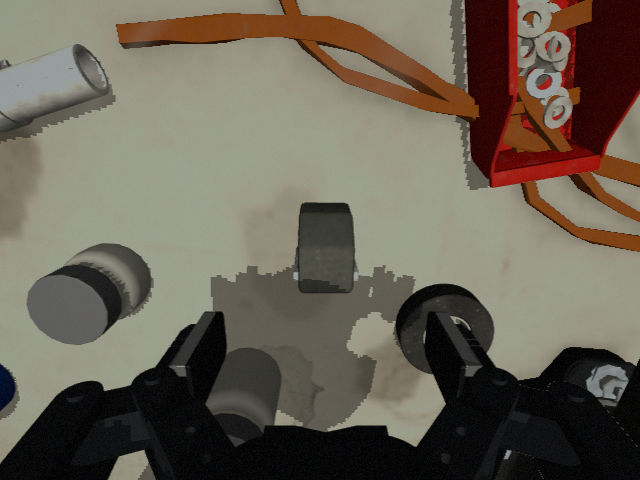

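The casting is centred between the open fingers at about (326,248), strips on both sides, and the neighbours are clear. Descending and gripping.

>>> apply_moves(deltas=[70,0,1,35,0,70,0,1,60,0,70,0,1,70,0,70,0,1,70,0,20,0,1,70,0,20,0,1,70,0,20,0,1,70,0,20,0,1,70,0,20,0,1,70,0,20,0,1,70,0], squeeze=60)

```text
clock: 3.67
position: [0.5473, -0.1907, 0.038]
ee_rot: [0.001, 0.998, 0.065, 0.002]
contact_force: [0.5, 0.7, 5.3]
width: 0.036
gripper_force: 59.6
```

>>> apply_moves(deltas=[20,0,0,-20,0,20,0,0,-60,0,20,-5,-20,-95,3,20,-10,-60,-125,6,20,-15,-100,-150,9,20,-20,-140,-160,12,20,-25,-180,-160,15,20,-28,-220,-160,17,20,-29,-260,-160,17,20,-29,-300,-160,17,20,-29,-340,-160,17,20,-29,-380,-160,17])

```text
clock: 4.67
position: [0.4675, 0.1811, 0.1963]
ee_rot: [-0.0, 0.996, -0.084, 0.001]
contact_force: [1.4, 0.1, -4.6]
width: 0.0363
gripper_force: 61.4
```

Run:
```python
from h import *
s=get_state();x=rot(s["ee_rot"])[:,0];print(np.degrees(np.arctan2(x[1],x[0])),s["position"],s["width"],s["gripper_force"])
p=get_image("wrist");save(p,"w4.png");report(p,["tray","tin_mid","casting_mid"])
np.savez("w4.npz",**{k:p[k] for k in("K","position","orientation","frame")})
```

```text
-9.591260005056359 [0.46751856 0.18108596 0.19628749] 0.03626742681923937 61.395885944366455
tray 0.8 [298. 172.] [0.512 0.198 0.   ]
tin_mid 0.77 [296. 242.] [0.454 0.209 0.021]
casting_mid 0.86 [323. 297.] [0.397 0.195 0.025]
casting_mid 0.55 [300. 170.] [0.517 0.194 0.025]
```

View pics/w4.png

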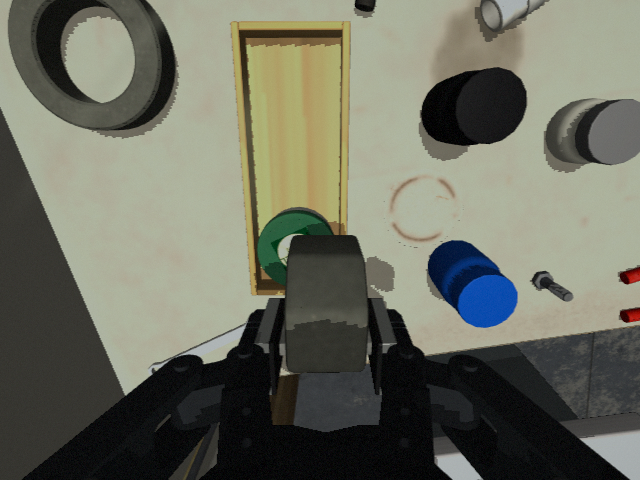

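Run:
```python
from h import *
p=dict(np.load("w4.npz"));s=get_state()
for n,c,z in[("TL",(232,23),.028),("TR",(350,22),.028),("BL",(251,295),.028),("R",(346,230),.028),("iTL",(246,38),.004),("iTR",(340,36),.004),("tintop",(297,246),.037)]:
    P=toz(p,c,z);print(n,np.round(P,4),tool(P,s))
print(p["position"])
```

```text
TL [0.6294 0.2219 0.028 ] [152.6 -67.3 167.8]
TR [0.6156 0.1369 0.028 ] [152.8  18.7 167.9]
BL [0.4124 0.2598 0.028 ] [-67.8 -69.4 167.7]
R [0.4598 0.1633 0.028 ] [ -5.2  18.1 167.8]
iTL [0.624 0.218 0.004] [147.8 -62.6 191.8]
iTR [0.6128 0.1437 0.004 ] [148.9  12.4 191.9]
tintop [0.4555 0.207  0.037 ] [-16.7 -24.4 158.8]
[0.54867948 0.1667565  0.32250853]
```

The casting is held upright in the jaws, and the tray outline runs (232,23) to (350,22) at the top and (251,295) at lower left, with the tin at (297,246). The free end is aligned with the tool, so I'm moving above it and lowering.

>>> apply_moves(deltas=[20,40,-9,0,0.4,20,78,-18,10,0.4,20,105,-24.5,40,0.4,20,105,-24.5,75,0.4,20,105,-24.5,105,0.4,20,105,-24.5,125,0.4,20,105,-24.5,140,0.4,20,105,-24.5,148,0.4,20,105,-24.5,152,0.4,20,105,-24.5,153.5,0.4,20,105,-24.5,154,0.4])

```text
clock: 5.78
position: [0.5773, 0.1854, 0.0424]
ee_rot: [-0.0, 0.996, -0.088, 0.001]
contact_force: [1.0, 0.6, -3.9]
width: 0.0365
gripper_force: 61.8
```

>>> apply_moves(deltas=[20,0,-2,1,0,20,0,-2,1.5,0,20,0,-2,1.5,0])

```text
clock: 6.03
position: [0.5777, 0.1872, 0.042]
ee_rot: [0.001, 0.996, -0.087, 0.002]
contact_force: [-1.0, -5.4, 5.2]
width: 0.0361
gripper_force: 62.6
```

>>> apply_moves(deltas=[44,0,-2,1,0,44,0,-2,1,0,44,0,-2,1,0,46,0,-2,-10,0,60,0,-2,-35,0,85,0,-2,-70,0,85,0,-2,-110,0,85,0,-2,-110,0])

```text
clock: 6.7
position: [0.582, 0.1914, 0.1589]
ee_rot: [-0.003, 0.996, -0.087, 0.008]
contact_force: [2.3, 0.3, 1.2]
width: 0.0848
gripper_force: 0.0
```

Run:
```python
from h import *
s=get_state();print(s["position"],tool([.437,-.142,.2],s))
for c in("top","scene"):
    p=get_image(c); report(p,["casting_mid","jar_mid"])
    if c=="top":
        hsv=p["frame"][120:300,160:280]; a=cv2.resize(hsv[:,:,::-1],None,fx=3,fy=3,interpolation=3)
    else: b=cv2.resize(p["frame"][130:240,240:400,::-1],None,fx=2.75,fy=3,interpolation=3)
h=max(a.shape[0],b.shape[0]);b=cv2.copyMakeBorder(b,0,h-b.shape[0],0,0,0);a=cv2.copyMakeBorder(a,0,h-a.shape[0],0,0,0)
cv2.imwrite("pics/c2.png",np.hstack([a,b]))
```

```text
[0.5819876  0.19143258 0.15885366] [-84.4 353.2 -44.7]
casting_mid 0.6 [221. 178.] [0.585 0.193 0.025]
jar_mid 0.97 [293. 202.] [0.541 0.067 0.04 ]
jar_mid 0.89 [290. 285.] [0.4   0.069 0.04 ]
jar_mid 0.7 [417. 266.] [ 0.434 -0.143  0.04 ]
casting_mid 0.68 [365. 182.] [0.593 0.194 0.025]
jar_mid 0.84 [264. 328.] [ 0.435 -0.145  0.04 ]
jar_mid 0.6 [337. 226.] [0.539 0.058 0.04 ]
jar_mid 0.56 [250. 226.] [0.403 0.059 0.04 ]
```

View pics/c2.png

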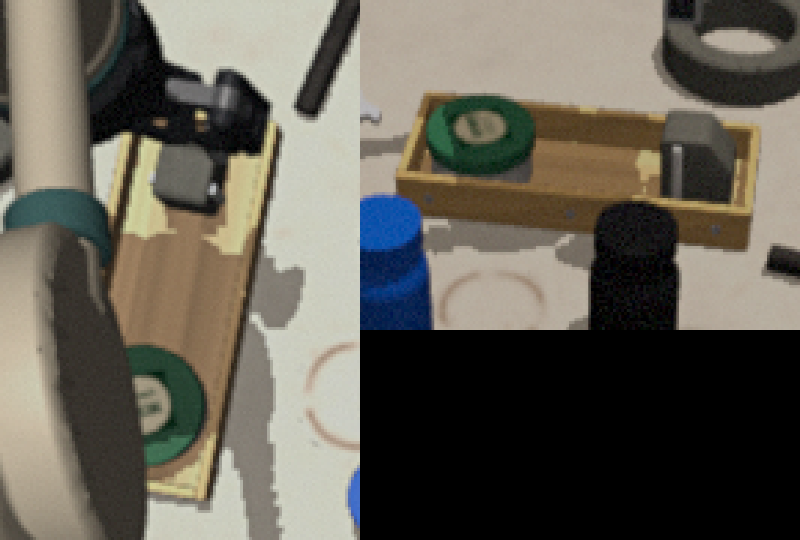

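The casting stands upright at the -y end and the tin is undisturbed. Going to the tall white jar now.

>>> apply_moves(deltas=[85,-10,27,-20,0,85,-24,65,-35,0,85,-38,105,-35,0,85,-53,145,-35,0,85,-67,185,-35,0,85,-82,225,-35,0,85,-96,265,-35,0,85,-110,303,-35,0,85,-122,334,-35,0,85,-129,353,-35,0,85,-129,353,-35,0])

```text
clock: 7.92
position: [0.3861, -0.1379, 0.1839]
ee_rot: [0.0, 0.996, -0.089, -0.002]
contact_force: [0.2, 0.2, 0.2]
width: 0.085
gripper_force: 0.0
```

Run:
```python
from h import *
p=get_image("wrist");save(p,"w5.png");report(p,["jar_mid"])
s=get_state();x=rot(s["ee_rot"])[:,0];print(np.degrees(np.arctan2(x[1],x[0])),s["position"],tool([.436,-.142,.08],s))
np.savez("w5.npz",**{k:p[k] for k in("K","position","orientation","frame")})
```

```text
jar_mid 0.9 [ 79. 257.] [0.402 0.064 0.04 ]
jar_mid 0.84 [ 2. 68.] [0.543 0.06  0.04 ]
-10.144817227237908 [ 0.38801765 -0.13549167  0.18411339] [ 48.6  -1.9 104. ]
```

View pics/w5.png

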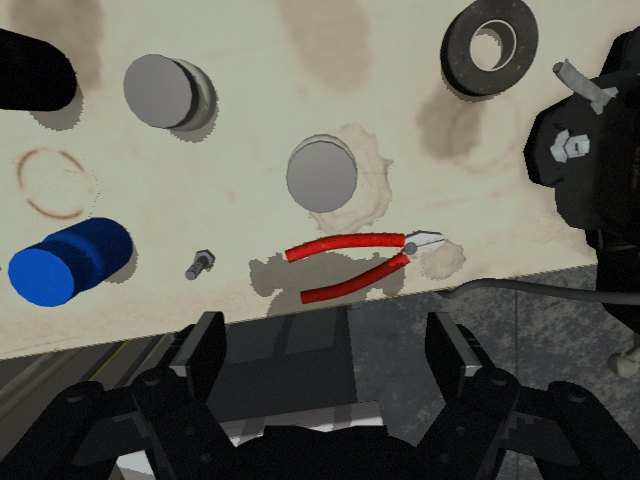

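Run:
```python
from h import *
p=dict(np.load("w5.npz"));s=get_state()
for c in[(321.5,174),(287,174),(356,174)]:
    P=toz(p,c,.08);print(P,tool(P,s))
```

```text
[ 0.43739112 -0.1454881   0.08      ] [ 50.5   1.3 104. ]
[ 0.44138995 -0.12353239  0.08      ] [ 50.6 -21.  104.1]
[ 0.43339106 -0.16745053  0.08      ] [ 50.5  23.6 104. ]
```

The jar's cap centre is at (321,174), which is (0.437, -0.145) and agrees with the other views. Grasping it.

>>> apply_moves(deltas=[85,25,1,15,0,85,50,1.5,35,0,85,50,1.5,50,0,85,50,1.5,80,0,85,50,1.5,110,0,85,50,1.5,130,0,85,50,1.5,136,0,85,50,1.5,136,0])

```text
clock: 8.68
position: [0.4369, -0.1438, 0.0471]
ee_rot: [-0.001, 0.996, -0.086, -0.002]
contact_force: [-0.4, -0.6, 0.0]
width: 0.0851
gripper_force: 0.0
```

Run:
```python
from h import *
s=get_state();print(s["position"],tool([.4374,-.1455,.047],s),s["contact_force"])
```

```text
[ 0.43686238 -0.14375362  0.04709159] [0.8 1.6 0.1] [-0.41155398 -0.57264352  0.03000118]
```

>>> apply_moves(deltas=[20,0.5,1.5,0,0,20,0.5,1.5,0,0,20,0.5,1.5,0,0,20,0.5,1.5,0,0,20,0.5,1.5,0,0,20,0.5,1.5,0,0,20,0,1.5,-15,0,20,0,1.5,-45,0,20,0,1.5,-80,0,20,0,1.5,-115,0,20,0,1.5,-135,0,20,0,1.5,-140,0], squeeze=40)

```text
clock: 9.68
position: [0.4396, -0.1482, 0.1936]
ee_rot: [0.002, 0.996, -0.087, 0.004]
contact_force: [1.2, -0.2, -1.8]
width: 0.0496
gripper_force: 42.8
```

Run:
```python
from h import *
s=get_state();x=rot(s["ee_rot"])[:,0];print(np.degrees(np.arctan2(x[1],x[0])),s["position"],tool([.528,.1955,.19],s))
```

```text
-9.9979687864771 [ 0.43955767 -0.14823838  0.19356698] [  27.4 -353.9    2.7]
```

>>> apply_moves(deltas=[20,-1,-20,0,0,20,-3,-55,0,0,20,-5,-95,0,0,20,-7,-135,0,0,20,-9,-175,0,0,20,-11,-215,0,0,20,-13,-255,0,0,20,-14,-295,0,0,20,-15,-330,0,0,20,-15,-350,0,0,20,-15,-354,0,0,20,-15,-354,0,0])

```text
clock: 10.68
position: [0.4834, 0.2051, 0.1877]
ee_rot: [0.001, 0.996, -0.086, -0.001]
contact_force: [-0.6, -0.8, -1.1]
width: 0.0499
gripper_force: 42.8
```

Run:
```python
from h import *
p=get_image("wrist");save(p,"w6.png");report(p,["tin_mid","casting_mid","tray"])
s=get_state();x=rot(s["ee_rot"])[:,0];print(np.degrees(np.arctan2(x[1],x[0])),s["position"],tool([.528,.1955,.0515],s))
np.savez("w6.npz",**{k:p[k] for k in("K","position","orientation","frame")})
```

```text
tin_mid 0.75 [328. 258.] [0.452 0.208 0.021]
casting_mid 0.58 [323.  87.] [0.591 0.187 0.025]
tray 0.78 [327. 188.] [0.511 0.198 0.   ]
-10.07493760634697 [0.48353179 0.20273697 0.18853141] [ 45.2  -0.8 137. ]
```

View pics/w6.png

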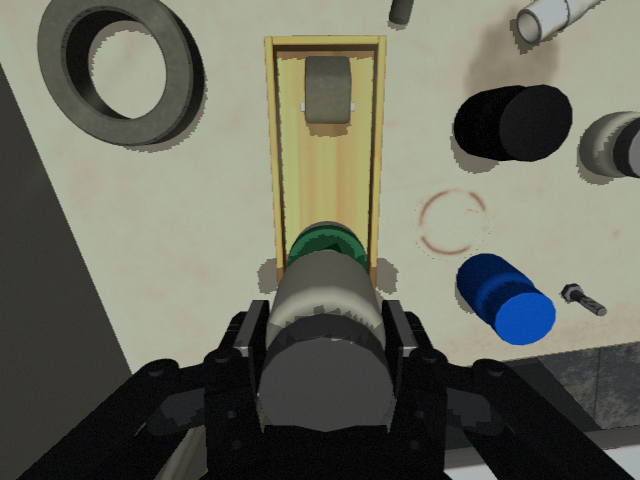

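Run:
```python
from h import *
p=dict(np.load("w6.npz"));s=get_state()
for n,c,z in[("cast rear top",(328,124),.054),("tin near (lid top)",(327,227),.037),("tin near body",(327,222),.034),("L",(272,150),.028),("R",(383,150),.028),("topend",(326,38),.028)]:
    P=toz(p,c,z);print(n,np.round(P,4),tool(P,s))
```

```text
cast rear top [0.5642 0.1882 0.054 ] [8.210e+01 1.000e-01 1.345e+02]
tin near (lid top) [0.4857 0.2023 0.037 ] [  2.3  -0.2 151.5]
tin near body [0.489  0.2017 0.034 ] [  5.7  -0.2 154.5]
L [0.5526 0.2346 0.028 ] [ 62.6 -43.7 160.4]
R [0.5376 0.1485 0.028 ] [ 62.9  43.7 160.5]
topend [0.6219 0.1795 0.028 ] [140.4  -1.5 160.4]
```

The gap between tin and casting runs from tool x = 5 to 82 mm and the jar is centred laterally. Lowering it at x = 43 mm.

>>> apply_moves(deltas=[20,20,0,0,0,20,40,0,5,0,20,43,0,25,0,20,43,0,50,0,20,43,0,75,0,20,43,0,100,0,20,43,0,118,0,20,43,0,127,0,20,43,0,132,0,20,43,0,134.5,0,20,43,0,135.5,0,20,43,0,135.5,0])

```text
clock: 11.88
position: [0.5269, 0.1963, 0.0549]
ee_rot: [-0.0, 0.996, -0.087, 0.001]
contact_force: [0.5, -0.5, -1.7]
width: 0.0501
gripper_force: 42.8
```

Run:
```python
from h import *
s=get_state();print(s["position"],tool([.5263,.195,.051],s),s["contact_force"],s["width"])
```

```text
[0.52689604 0.19625404 0.05489977] [-0.4  1.3  3.9] [ 0.52210179 -0.45108266 -1.71402239] 0.05013550252693354
```

>>> apply_moves(deltas=[20,0,1,2,0,20,0,1,3,0,20,0,1,3.5,0,20,0,1,4,0,20,0,1,4,0])

```text
clock: 12.3
position: [0.5273, 0.1964, 0.0547]
ee_rot: [-0.001, 0.996, -0.087, 0.002]
contact_force: [-7.8, -0.3, 25.5]
width: 0.0501
gripper_force: 45.4
```

Run:
```python
from h import *
w=get_image("wrist")["frame"][20:300,220:440,::-1]; p=get_image("scene");b=p["frame"][120:250,230:410,::-1]
report(p,["tin_mid","casting_mid","jar_mid"])
w=cv2.resize(w,None,fx=1.5,fy=1.5);b=cv2.resize(b,(465,336),interpolation=3)
b=cv2.copyMakeBorder(b,0,w.shape[0]-336,0,0,0)
cv2.imwrite("pics/c3.png",np.hstack([w,b]))
```

```text
tin_mid 0.92 [284. 180.] [0.451 0.209 0.02 ]
casting_mid 0.7 [364. 182.] [0.591 0.193 0.025]
jar_mid 0.79 [338. 227.] [0.539 0.056 0.04 ]
jar_mid 0.62 [328. 170.] [0.528 0.208 0.04 ]
jar_mid 0.57 [251. 227.] [0.405 0.056 0.04 ]
```

View pics/c3.png

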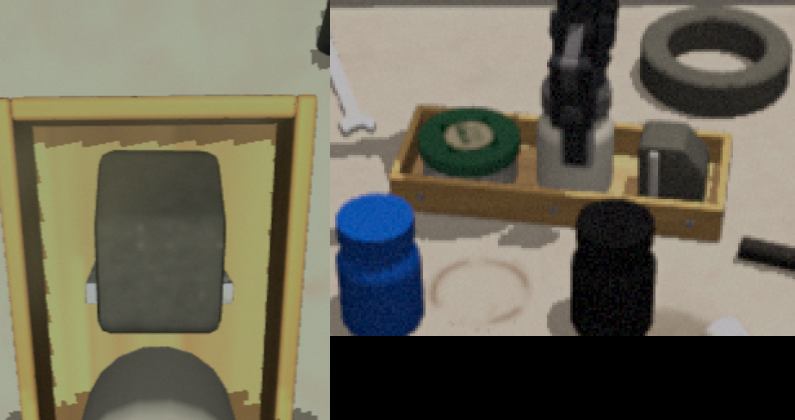

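The jar stands between tin and casting with gaps on both sides, bearing on the floor. I'm easing the force, releasing gently and lifting clear.

>>> apply_moves(deltas=[20,0,0,-3,0,20,0,0,-3,0,56,0,0,-3,0,64,0,0,-3,0,75,0,0,-3,0,85,0,0,-3,0,85,0,0,-3,0,85,0,0,-20,0,85,0,0,-50,0,85,0,0,-90,0,85,0,0,-130,0,85,0,0,-150,0])

```text
clock: 13.55
position: [0.5281, 0.1963, 0.204]
ee_rot: [-0.001, 0.996, -0.087, 0.003]
contact_force: [0.9, 1.1, 0.2]
width: 0.0851
gripper_force: 0.0
```

>>> apply_moves(deltas=[85,-30,0,0,0,85,-65,0,0,0,85,-95,0,0,0,85,-95,0,0,0])

```text
clock: 13.88
position: [0.426, 0.2123, 0.1989]
ee_rot: [0.001, 0.996, -0.086, -0.003]
contact_force: [0.8, -0.7, -0.1]
width: 0.0849
gripper_force: 0.0
```

Run:
```python
from h import *
w=get_image("wrist")["frame"][:,160:500,::-1]; p=get_image("scene");b=p["frame"][120:250,230:410,::-1]
report(p,["tin_mid","casting_mid","jar_mid"])
b=cv2.copyMakeBorder(cv2.resize(b,(450,325),interpolation=3),0,155,0,0,0)
cv2.imwrite("pics/c4.png",np.hstack([w,b]));s=get_state();print(s["position"],s["clock"])
```

```text
tin_mid 0.58 [284. 180.] [0.451 0.209 0.02 ]
casting_mid 0.68 [364. 184.] [0.59  0.189 0.025]
jar_mid 0.94 [250. 225.] [0.403 0.062 0.04 ]
jar_mid 0.8 [338. 224.] [0.541 0.064 0.04 ]
jar_mid 0.66 [327. 170.] [0.527 0.209 0.04 ]
[0.43392502 0.2122795  0.19944078] 14.1333
```

View pics/c4.png

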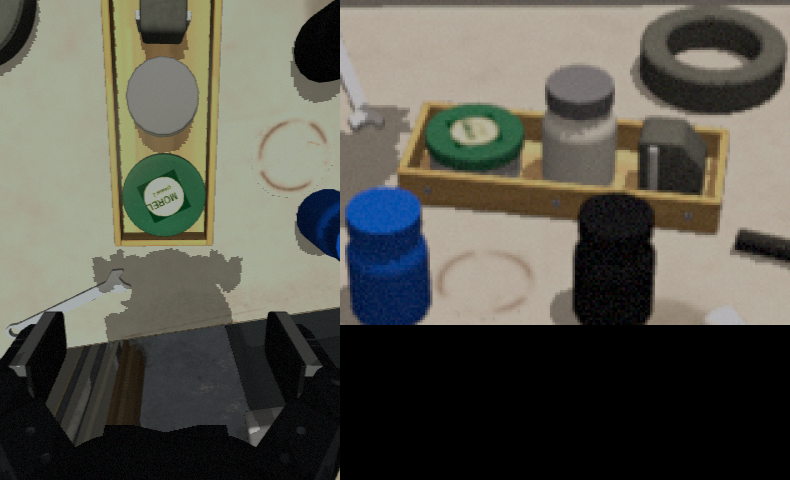

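Tin, jar and casting stand upright in a row in the tray, apart from each other, and the arm is clear. Handing in.

```bash
python3 -c "
from rig import *
print(sign_off())"
```

```text
the job is handed in; nothing more can be done
None
```

The job is handed in at about 14 s of the 51 s allowed: the casting and the taller white jar stand upright in the tray beside the tin, with the arm clear of everything (the verdict was not shown).

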